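# Rinse the camera window and show it the blue gift box

### The arm

A 6-joint arm with a two-finger parallel gripper is mounted at the origin on a cart in front of the work surface, level with it; the furniture and walls round the work are solid. World frame = base frame: x ahead of the robot, y to its left, z up, the work surface at z = 0. Lengths are in m, angles in degrees, forces in N, time in s.
With the tool pointing down it reaches from about 0.35 to 0.875 m from the base axis. Payload 15.5 kg.
Tool frame: the origin (TCP) lies on the centre line of the jaws, within the pads' length; the fingertips stand r.finger_overhang ahead of it and the grasp point (between the pads) lies 3 mm ahead of it (r.finger_overhang is the distance from the TCP to the fingertips, in m); z points along the fingers, y is the line along which they close (so a half turn about z gives the same grasp; the last joint's range is limited). The gripper opens to 85 mm and grips with 20 to 120 N. Pads are 22 mm wide; open, the fingers measure 114 mm over their backs; the gripper's body (76 mm by 85 mm) begins 54 mm behind the grasp point. The pads swing forward as they close: fully open they stand 13 mm farther back than shut.
Start: joints at [-71.075, 28.281, 77.091, -0, 74.628, -5.472], TCP at [0.258, -0.569, 0.253] pointing down, gripper open.
Joint ranges: [-166.48, 166.48], [-47.26, 123.95], [12.59, 153.08], [-70.14, 250.14], [6.76, 159.57], [-176.63, 176.63]. Speed limits (degrees/s): [108.29, 108.29, 147.25, 172.46, 172.46, 172.46].

### API

Orientations are given as [roll, pitch, yaw] about the fixed x, y, z axes, in that order (R = Rz(yaw) Ry(pitch) Rx(roll)).
In Python, from station import r gives the robot as it stands.
- The arm moves only by the shell command python3 -m inch 'ROWS' [OPENING] [FORCE]. ROWS is JSON, a list of rows, each an object with "dp": the shift along the tool's x, y, z in units of 30 mm (1.0 is 30 mm), a list of three; "rotation": the turn, a rotation vector about the tool's x, y, z in units of 5 degrees (1.0 is 5 degrees), a list of three. A call has 1 to 5 rows; each row shifts and turns the commanded pose from where the row before left it, along the tool's axes as they then stand; what a row does not reach is not made up. A row lasts 1/12 s, in which the tool goes at most 41.7 mm and 7.16 degrees, less where a joint would pass 70% of its speed; a pose out of reach is approached as far as the arm can. A call is refused whole if a number of a shift passes 1 or a number of a turn 1, either way. A call with a gripper value outside its range is refused whole. OPENING is the finger opening in mm, from 0 to 85.4, set as the call begins (- or left out, the last holds). The fingers move at their own pace and stop on an object; FORCE is the grip in N (left out, the last holds). Time passes only in rows, so rows that do not move let the fingers close. It gives the time, the measured TCP pose, the force, the opening and the grip force at its end, in the units of the state.
- r.state(): the state, without advancing time (a new reading comes with each control period).
- r.capture(name): name is "scene" or "top" or "wrist"; returns the picture (400x640x3 uint8, red, green, blue); there is no depth.
- r.get_calibration(name): a dict with "camera_matrix" (3x3 intrinsics, pixels), "R" (3x3) and "t" (3): a world point X has camera coordinates R X + t. Camera axes: x right, y down, z forward; pixel columns grow to the right and rows downward; lengths in m; the calibration is good to about 2 mm. The wrist camera is an equidistant fisheye: a pixel r from the principal point sees the ray r / f radians off the axis. A picture is of the moment at which its call begins: read the wrist's pose just before it. get_calibration takes no time and is no camera call; for the wrist camera it gives the pose at the moment of the call.
- r.hand_in(): hands the job in; it is judged then, once.
Trained networks look in the newest picture that a camera, given by its name, has taken for a name from the list of things; names that differ only in an ending like _2 or _b are one class to them, and where a whole thing is asked for, a point or a joint stands for the part that bears it (a point fixed in the world has none). Each returns a list of dicts, best first, with "confidence" (0 to 1); they miss things now and then, are a little off and sometimes report something else, mostly with a low value. They report only what shows in the picture. A call takes as long as a camera call.
- r.find_in(name, camera): "point" ([column, row] as shares, 0 to 1, of the picture: columns of its width, rows of its height, amid what is visible of it).
- r.mark_of(name, camera): "point" ([column, row] as shares, 0 to 1, of the picture: columns of its width, rows of its height: a listed point, or the origin of a listed thing).
The state is a dict: "clock": time; "joint_pos": joint angles; "qvel": joint speeds; "joint_torque": joint torques, N m; "ee_pos": TCP position; "orientation": TCP orientation; "wrist_force": force on the tool from outside, world axes, zero at the start; "moment": the same for the moment, N m; "grip_width": finger opening in m; "grip_force": force on a finger pad.
Only numpy, scipy, OpenCV 4.12 (cv2) and the standard library are available. Lean on these libraries where they do the work, as an engineer would, in place of code of your own. Each camera call takes 0.05 s, during which the arm holds its last target. There are 200 camera calls.

### The job

First press the white nozzle cap of the spray bottle beside the inspection camera fully down, to rinse the camera's window, and let it spring back up. Then pick the standing blue gift box out of the row and finish holding it still in the air in front of the camera, its middle on the lens axis and 14 cm from the lens, top end up, leaning back with the camera's tilt so that one of its tall sides looks square into the lens. Do not bump the camera, leave the two brown boxes standing where they are, and do not put the blue box down or let go of it: the job ends while you hold it.

Things in the scene. Friction and masses are not known exactly. Their poses are not given: they have to be found in the camera images.
- gift_box_blue: the blue and white card gift box to present: 46x52x150 mm (x, y, z), about 0.18 kg, rigid, standing in a row with two brown ones of the same size; origin at the centre of its underside, z up to its top end. Grip it from above near its top across x (46 mm) or y (52 mm); at least 40 mm are free between boxes; 20 to 30 N of grip hold it well.
- blue_mid (a point): the middle of the blue gift box, 75 mm above its underside on its long axis
- blue_top (a point): the centre of the blue gift box's top end, 150 mm above its underside
- gift_box_brown_1: a brown and white card gift box, 46 x 52 x 150 mm (x, y, z), about 0.18 kg, standing on the worktop; origin at the centre of its underside, z up. A bystander.
- gift_box_brown_2: a brown and white card gift box, 46 x 52 x 150 mm (x, y, z), about 0.18 kg, standing on the worktop; origin at the centre of its underside, z up. A bystander.
- camera: fixed inspection camera: grey head 70x60x56 mm, black lens barrel 54 mm wide. Origin: centre of the lens front, about 260 mm up. It looks along its own -x, towards the robot and 0.45 rad below level; its y is level (robot's left); its z is up, leaning 0.45 rad to the robot. Box middle belongs at x=-0.14, y=z=0 m here, its long axis along this z, a tall side square to this x.
- station: the fixed stand of camera and bottle: a plate 8 mm thick with a post; origin on the worktop straight below the lens front (at yaw 0 the camera looks to -x). A blue spray bottle, 58 mm wide, stands in it, axis 30 mm to -x and 120 mm to -y of the origin; the white cap on it has its spout towards the lens.
- cap_top (a point): the centre of the top of the white nozzle cap, about 208 mm above the worktop; the top is flat, 36 mm across; it is pressed straight down
- nozzle_cap (a joint): travel of the nozzle cap in m: 0 up, 0.008 fully down; sprung: about 1.6 N to start it, 5.2 N fully down, and it springs back by itself

How it is judged:
By the outcome, as a careful person would: the job done as asked, in the order asked, and still so for the second after the job is handed in, while the arm keeps its last pose, push and grip.
It also fails if it takes over 56 s, if anything falls off the work surface, if the arm or the gripper's body presses on something with over 40 N, if the wrist force passes 120 N, or if a joint passes its speed limit or range.

## Working session

There is one attempt and no reset: what is moved stays moved. The work goes in short steps, Python scripts to look and compute and a shell command to move; the robot and the scene stay as the last step left them, time stands still between calls to the robot, and variables do not carry over. Pictures are saved under pics/ and viewed, at most 10 in all, crops included, and the job is handed in when it is done.

```bash
ls; mkdir -p pics; cat > h.py <<'E'
from station import r
import numpy as np, cv2
def ray(cam,pt,cal=None):
    c=cal or r.get_calibration(cam); K=np.array(c["camera_matrix"]);R=np.array(c["R"]);t=np.array(c["t"])
    u=pt[0]*640;v=pt[1]*400
    x=(u-K[0,2])/K[0,0];y=(v-K[1,2])/K[1,1]
    if cam=="wrist":
        th=np.hypot(x,y);d=np.array([np.sin(th)*x/th,np.sin(th)*y/th,np.cos(th)])
    else: d=np.array([x,y,1])
    d=R.T@d
    return -R.T@t,d/np.linalg.norm(d)
def tri(rs):
    A=sum(np.eye(3)-np.outer(d,d) for o,d in rs);b=sum((np.eye(3)-np.outer(d,d))@o for o,d in rs)
    p=np.linalg.solve(A,b)
    return p,[np.linalg.norm(np.cross(p-o,d))*1000 for o,d in rs]
def save(cam,name):
    im=r.capture(cam);cv2.imwrite(f"pics/{name}.png",im[:,:,::-1]);return im
E
cat > a.py <<'E'
from h import *
np.set_printoptions(precision=4,suppress=True)
print(r.finger_overhang)
cals={}
for c in ["scene","top","wrist"]:
    cals[c]=r.get_calibration(c);save(c,c+"0")
    print(c,-np.array(cals[c]["R"]).T@np.array(cals[c]["t"]))
for n in ["gift_box_blue","blue_mid","blue_top","gift_box_brown_1","camera","station","cap_top"]:
    for c in ["scene","top","wrist"]:
        for d in r.mark_of(n,c)[:3]: print(n,c,np.round(d["point"],4),round(d["confidence"],2))
E
python3 a.py; python3 -c "
import cv2;a=cv2.imread('pics/scene0.png');b=cv2.imread('pics/top0.png');cv2.imwrite('pics/st.png',cv2.resize(cv2.vconcat([a,b]),(480,600)))"
```

```text
pics
0.022
scene [-0.0616  0.7221  0.7088]
top [0.3062 0.0644 0.9949]
wrist [ 0.3255 -0.5384  0.3738]
gift_box_blue top [0.6631 0.5215] 0.95
gift_box_blue top [0.6894 0.483 ] 0.66
blue_mid scene [0.633  0.5375] 0.63
blue_mid top [0.6797 0.5035] 0.62
blue_top scene [0.6462 0.471 ] 0.68
blue_top scene [0.385  0.7125] 0.43
blue_top top [0.6934 0.4877] 0.75
gift_box_brown_1 scene [0.5128 0.7055] 0.87
gift_box_brown_1 scene [0.5936 0.618 ] 0.6
gift_box_brown_1 top [0.4827 0.617 ] 0.91
gift_box_brown_1 top [0.5947 0.5615] 0.83
camera scene [0.3767 0.486 ] 0.87
camera top [0.3286 0.4575] 0.71
station scene [0.3808 0.7122] 0.79
station top [0.3756 0.5232] 0.55
cap_top scene [0.4264 0.4902] 0.47
cap_top top [0.4169 0.4128] 0.73
cap_top top [0.6755 0.4998] 0.67
```

View pics/scene0.png

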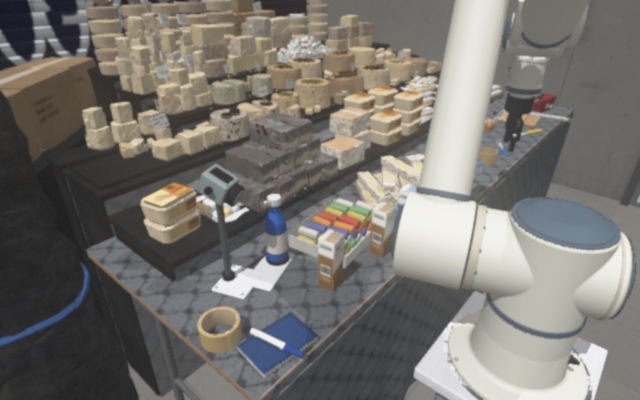

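View pics/top0.png

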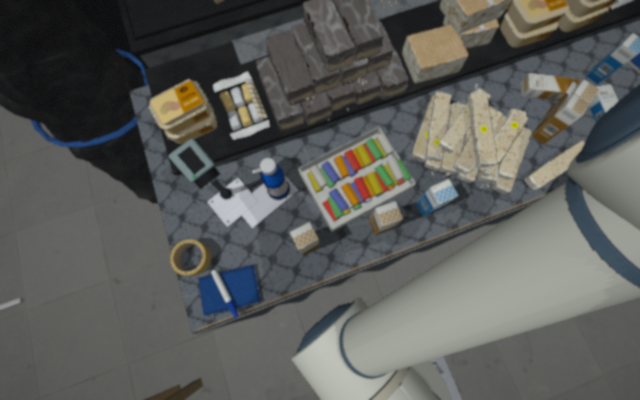

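The scene view shows the post camera at (220,185), the bottle cap at (274,200), and the row of brown boxes at (330,260) and (381,228), with the blue one at (405,195) half hidden by the arm. In the top view the cap is at (267,165), the lens near (212,182) and the blue box at (438,195).

```bash
cat > b.py <<'E'
from h import *
np.set_printoptions(precision=4,suppress=True)
P={"blue_mid":((.633,.5375),(.6797,.5035)),"blue_top":((.6462,.471),(.6934,.4877)),"camera":((.3767,.486),(.3286,.4575)),"station":((.3808,.7122),(.3756,.5232)),"cap":((.4264,.4902),(.4169,.4128)),
"br1":((.5128,.7055),(.4827,.617)),"br2":((.5936,.618),(.5947,.5615))}
for k,(s,t) in P.items():
    p,e=tri([ray("scene",s),ray("top",t)]);print(k,p,np.round(e,1))
def onz(c,pt,z):
    o,d=ray(c,pt);return o+d*(z-o[2])/d[2]
print("blue base top",onz("top",(.6631,.5215),0),"blue top",onz("top",(.6934,.4877),.15),onz("top",(.6797,.5035),.075))
print("cap",onz("top",(.4169,.4128),.208),onz("scene",(.4264,.4902),.208))
print("cam",onz("top",(.3286,.4575),.26),onz("scene",(.3767,.486),.26))
im=cv2.imread("pics/top0.png");cv2.imwrite("pics/t1.png",cv2.resize(im[120:260,150:480],(800,340),interpolation=cv2.INTER_CUBIC))
im=cv2.imread("pics/scene0.png");cv2.imwrite("pics/s1.png",cv2.resize(im[150:310,190:430],(800,533),interpolation=cv2.INTER_CUBIC))
E
python3 b.py
```

```text
blue_mid [ 0.4305 -0.2896  0.0533] [4.4 4.4]
blue_top [ 0.4182 -0.2809  0.1551] [2.5 2.5]
camera [0.6011 0.2124 0.2692] [1.1 1.1]
station [ 0.6142  0.2147 -0.0073] [5.9 5.9]
cap [0.6234 0.0921 0.2073] [0.7 0.7]
br1 [0.4449 0.0689 0.003 ] [6.7 6.7]
br2 [ 0.4262 -0.1388  0.0136] [1.2 1.2]
blue base top [ 0.4252 -0.2751  0.    ] blue top [ 0.4211 -0.2817  0.15  ] [ 0.4239 -0.2836  0.075 ]
cap [0.6225 0.0917 0.208 ] [0.6232 0.0932 0.208 ]
cam [0.6059 0.215  0.26  ] [0.6136 0.2015 0.26  ]
```

View pics/t1.png

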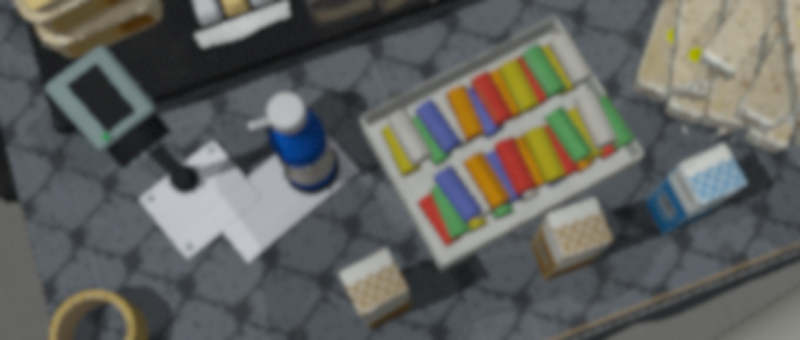

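In the crop the blue box's top is at about (707,180), with clear floor around it. The camera looks toward image bottom-right, so the station yaw is about +22°. I'll get the state and plan the first move to a wrist view over the blue box.

```bash
cat >> h.py <<'E'
from scipy.spatial.transform import Rotation as Ro
def pose():
    s=r.state();return np.array(s["ee_pos"]),Ro.from_euler("xyz",s["orientation"],degrees=True)
def plan(p,R=None):
    """print tool-axis shift (units of 30 mm, in present axes and in the goal axes) and turn (units of 5 deg)"""
    p0,R0=pose();R=R or R0
    print("dp now-axes",np.round(R0.inv().apply(np.array(p)-p0)/.03,2),"dp goal-axes",np.round(R.inv().apply(np.array(p)-p0)/.03,2),"rot",np.round((R0.inv()*R).as_rotvec(degrees=True)/5,2))
E
python3 -c "
from h import *
s=r.state();print(s);print(pose()[1].as_matrix().round(3));plan([.40,-.30,.38])"
```

```text
{'clock': 1.2, 'joint_pos': array([-7.10762966e+01,  2.82795316e+01,  7.70903006e+01, -5.42112787e-04,
        7.46260024e+01, -5.47339286e+00]), 'qvel': array([-0.02272382, -0.02302693,  0.07141263,  0.04729161, -0.05480345,
       -0.11988689]), 'joint_torque': array([-1.51657550e-03, -8.82039285e+01, -3.84263635e+01, -1.87024461e-04,
        9.54195748e-04, -1.06221032e-04]), 'ee_pos': array([ 0.25815237, -0.56921807,  0.25330198]), 'orientation': array([1.79995903e+02, 9.17650208e-04, 2.43972399e+01]), 'wrist_force': array([-0.06377501,  0.14729282,  0.09890868]), 'moment': array([-0.03026926, -0.08991536, -0.00726426]), 'grip_force': 0.0, 'grip_width': 0.08561015435708576}
[[ 0.911  0.413  0.   ]
 [ 0.413 -0.911 -0.   ]
 [-0.     0.    -1.   ]]
dp now-axes [ 8.01 -6.22 -4.22] dp goal-axes [ 8.01 -6.22 -4.22] rot [0. 0. 0.]
```

```bash
python3 -m inch '[{"dp":[0,0,-1]},{"dp":[0,0,-1]},{"dp":[0,0,-1]},{"dp":[0.5,-0.4,-1]},{"dp":[0.7,-0.6,-0.2]}]' 0 >/dev/null
python3 -m inch '[{"dp":[0.9,-0.8,0]},{"dp":[0.9,-0.8,0]},{"dp":[0.9,-0.8,0]},{"dp":[0.9,-0.8,0]},{"dp":[0.9,-0.8,0]}]' 
python3 -m inch '[{"dp":[0.9,-0.8,0]},{"dp":[0,0,0]},{"dp":[0,0,0]},{"dp":[0,0,0]}]' 
cat > c.py <<'E'
from h import *
import sys
np.set_printoptions(precision=4,suppress=True)
tag=sys.argv[1]
import pickle
print(pose()[0],r.state()["clock"]);cal=r.get_calibration("wrist");save("wrist",tag)
pickle.dump(cal,open(f"pics/{tag}.pkl","wb"))
for n in sys.argv[2:]:
    for d in r.mark_of(n,"wrist")[:3]:
        print(n,np.round(d["point"],4),round(d["confidence"],2),ray("wrist",d["point"],cal))
E
python3 c.py w1 blue_top blue_mid gift_box_blue gift_box_brown_1 cap_top camera
```

```text
[ 0.2582 -0.5692  0.2533] 1.2schema error: expected keys dp, rotation
schema error: expected keys dp, rotation
schema error: expected keys dp, rotation
```

View pics/w1.png

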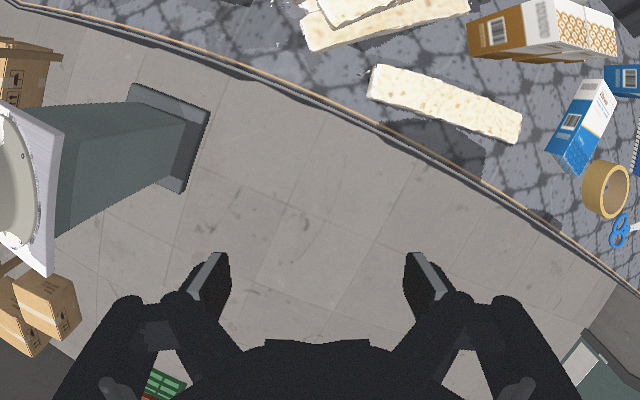

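The rows need both keys, so nothing moved. This picture is still the start pose: it shows only lying clutter, with a brown box at (540,30) and a blue one at (580,130), and none of the row.

```bash
python3 -m inch '[{"dp":[0,0,-1],"rotation":[0,0,0]},{"dp":[0,0,-1],"rotation":[0,0,0]},{"dp":[0,0,-1],"rotation":[0,0,0]},{"dp":[0.5,-0.4,-1],"rotation":[0,0,0]},{"dp":[0.7,-0.6,-0.2],"rotation":[0,0,0]}]' 0 
python3 -m inch '[{"dp":[0.9,-0.8,0],"rotation":[0,0,0]},{"dp":[0.9,-0.8,0],"rotation":[0,0,0]},{"dp":[0.9,-0.8,0],"rotation":[0,0,0]},{"dp":[0.9,-0.8,0],"rotation":[0,0,0]},{"dp":[0.9,-0.8,0],"rotation":[0,0,0]}]' 
python3 -m inch '[{"dp":[0.9,-0.8,0],"rotation":[0,0,0]},{"dp":[0,0,0],"rotation":[0,0,0]},{"dp":[0,0,0],"rotation":[0,0,0]},{"dp":[0,0,0],"rotation":[0,0,0]}]' 
python3 c.py w2 blue_top blue_mid gift_box_blue gift_box_brown_1 cap_top camera
```

```text
clock: 1.97
ee_pos: [0.2785, -0.5291, 0.384]
orientation: [179.6, 0.0, 24.3]
wrist_force: [-0.1, 0.3, 0.1]
grip_width: 0.0256
grip_force: 0.0
clock: 2.38
ee_pos: [0.3522, -0.3603, 0.3794]
orientation: [180.0, -0.0, 24.4]
wrist_force: [1.2, 0.8, 0.7]
grip_width: 0.0003
grip_force: 0.0
clock: 2.72
ee_pos: [0.3666, -0.3291, 0.3794]
orientation: [180.0, 0.0, 24.4]
wrist_force: [0.3, 0.2, -0.2]
grip_width: -0.0001
grip_force: 0.0
[ 0.3666 -0.3291  0.3794] 2.7167
blue_top [0.4764 0.2602] 0.6 (array([ 0.434 , -0.2984,  0.5005]), array([ 0.0017,  0.0413, -0.9991]))
gift_box_blue [0.4756 0.266 ] 0.7 (array([ 0.434 , -0.2984,  0.5005]), array([-0.0058,  0.0397, -0.9992]))
gift_box_blue [0.4877 0.2757] 0.61 (array([ 0.434 , -0.2984,  0.5005]), array([-0.0071,  0.0121, -0.9999]))
gift_box_brown_1 [0.3541 0.19  ] 0.72 (array([ 0.434 , -0.2984,  0.5005]), array([-0.0102,  0.3013, -0.9535]))
gift_box_brown_1 [0.2087 0.0777] 0.65 (array([ 0.434 , -0.2984,  0.5005]), array([ 0.026 ,  0.5928, -0.805 ]))
```

View pics/w2.png

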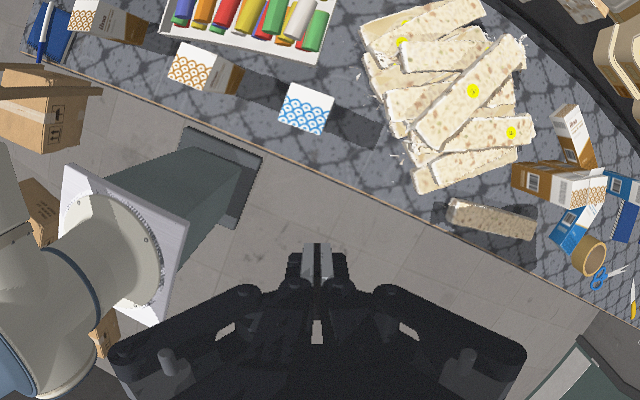

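The blue box's top face is at about (306,108), with corners near (285,83), (335,93), (326,134) and (278,123). I'll measure its rectangle on the z=0.15 plane, in both the wrist and top pictures.

```bash
cat > d.py <<'E'
from h import *
import pickle
np.set_printoptions(precision=4,suppress=True)
def face(cam,png,cal,box,z,pr=True):
    im=cv2.imread(png);x0,y0,x1,y1=box;hsv=cv2.cvtColor(im,cv2.COLOR_BGR2HSV)
    b=im.astype(int)
    m=((b.min(2)>150)|((b[:,:,0]-b[:,:,2]>40)&(b[:,:,0]>150))).astype(np.uint8)
    k=np.zeros_like(m);k[y0:y1,x0:x1]=m[y0:y1,x0:x1]
    cs,_=cv2.findContours(k,cv2.RETR_EXTERNAL,cv2.CHAIN_APPROX_NONE);c=max(cs,key=cv2.contourArea)[:,0]
    h=cv2.convexHull(c)[:,0];pts=[]
    for u,v in h:
        o,d=ray(cam,((u+.5)/640,(v+.5)/400),cal);pts.append((o+d*(z-o[2])/d[2])[:2])
    R=cv2.minAreaRect((np.array(pts)*1000).astype(np.float32))
    print(cam,z,R,"px",cv2.boxPoints(cv2.minAreaRect(h)).round(0).tolist())
if __name__=="__main__":
    cal=pickle.load(open("pics/w2.pkl","rb"))
    for z in(.14,.15,.16): face("wrist","pics/w2.png",cal,(265,70,350,145),z)
    face("top","pics/top0.png",r.get_calibration("top"),(420,170,470,220),.15)
    im=cv2.imread("pics/w2.png")[60:150,240:370];im2=cv2.imread("pics/top0.png")[165:225,410:470]
    cv2.imwrite("pics/x.png",cv2.hconcat([cv2.resize(im,(520,360),interpolation=0),cv2.resize(im2,(280,360),interpolation=0)]))
E
python3 d.py
```

```text
wrist 0.14 ((429.878173828125, -286.8387756347656), (48.75049591064453, 53.89841842651367), 3.936971426010132) px [[276.0, 120.0], [291.0, 81.0], [335.0, 97.0], [320.0, 136.0]]
wrist 0.15 ((429.99285888671875, -287.1596374511719), (47.39820098876953, 52.403358459472656), 3.9369125366210938) px [[276.0, 120.0], [291.0, 81.0], [335.0, 97.0], [320.0, 136.0]]
wrist 0.16 ((430.1075744628906, -287.4805908203125), (46.0459098815918, 50.90827560424805), 3.9369513988494873) px [[276.0, 120.0], [291.0, 81.0], [335.0, 97.0], [320.0, 136.0]]
top 0.15 ((429.25494384765625, -285.1012268066406), (43.33159255981445, 53.185890197753906), 3.3505020141601562) px [[429.0, 188.0], [448.0, 178.0], [456.0, 194.0], [437.0, 204.0]]
```

View pics/x.png

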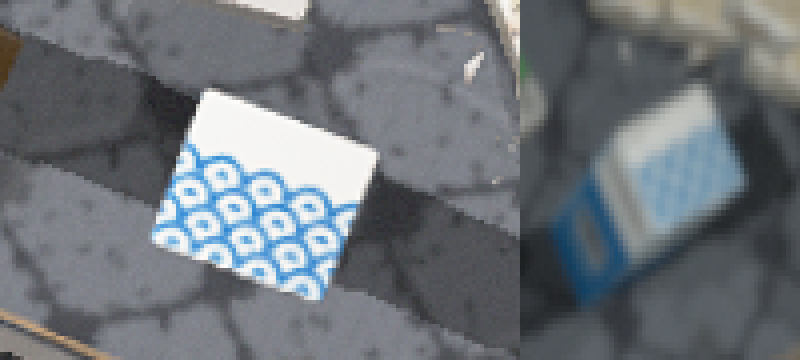

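The crops show the white and blue top face clearly in both views, at (0.430,-0.287). It measures 46 mm along x and 52 mm along y, yaw 3.9°, and the two views agree within 2 mm. Next I'll look at the cap and camera from closer.

```bash
python3 -m inch '[{"dp":[0.8,-0.6,0],"rotation":[0,0,0]},{"dp":[0.9,-0.7,0],"rotation":[0,0,0]},{"dp":[0.9,-0.7,0],"rotation":[0,0,0]},{"dp":[0.9,-0.7,0],"rotation":[0,0,0]},{"dp":[0.9,-0.7,0],"rotation":[0,0,0]}]' >/dev/null
python3 -m inch '[{"dp":[0.9,-0.7,0],"rotation":[0,0,0]},{"dp":[0.9,-0.7,0],"rotation":[0,0,0]},{"dp":[0.9,-0.7,0],"rotation":[0,0,0]},{"dp":[0.9,-0.7,0],"rotation":[0,0,0]},{"dp":[0.9,-0.7,0],"rotation":[0,0,0]}]' > /dev/null
python3 -m inch '[{"dp":[0.9,-0.4,0],"rotation":[0,0,0]},{"dp":[0,0,0],"rotation":[0,0,0]},{"dp":[0,0,0],"rotation":[0,0,0]},{"dp":[0,0,0],"rotation":[0,0,0]}]' 
python3 c.py w3 cap_top camera station
cat > e.py <<'E'
from h import *
E

```

```text
clock: 4.23
ee_pos: [0.5437, -0.0084, 0.3791]
orientation: [-180.0, 0.0, 24.4]
wrist_force: [-0.9, 0.4, 0.6]
grip_width: -0.0001
grip_force: 0.0
[ 0.5437 -0.0084  0.3791] 4.2333
cap_top [0.4005 0.1777] 0.92 (array([0.6112, 0.0222, 0.5001]), array([ 0.0379,  0.2238, -0.9739]))
camera [0.18   0.0993] 0.55 (array([0.6112, 0.0222, 0.5001]), array([-0.0141,  0.6284, -0.7778]))
camera [0.3967 0.4652] 0.41 (array([0.6112, 0.0222, 0.5001]), array([-0.3005,  0.0846, -0.95  ]))
station [0.3267 0.1673] 0.97 (array([0.6112, 0.0222, 0.5001]), array([-0.0033,  0.3609, -0.9326]))
```

View pics/w3.png

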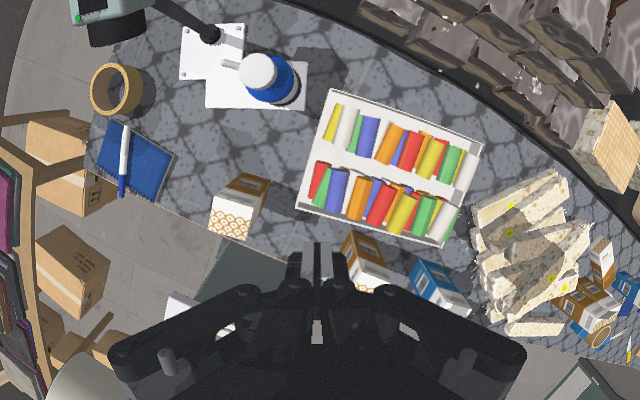

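The cap is at (257,71), giving (0.6225,0.091,0.207). The lens ray gives (0.607,0.212,0.265). Both match the earlier triangulation. Next: move over the cap and descend.

```bash
python3 -m inch '[{"dp":[0.94,-0.5,0],"rotation":[0,0,0]},{"dp":[0.94,-0.5,0],"rotation":[0,0,0]},{"dp":[0.94,-0.5,0],"rotation":[0,0,0]},{"dp":[0.94,-0.45,0],"rotation":[0,0,0]},{"dp":[0,0,0],"rotation":[0,0,0]}]' >/dev/null
python3 -m inch '[{"dp":[0,0,1],"rotation":[0,0,0]},{"dp":[0,0,1],"rotation":[0,0,0]},{"dp":[0,0,1],"rotation":[0,0,0]},{"dp":[0,0,0.8],"rotation":[0,0,0]},{"dp":[0,0,0],"rotation":[0,0,0]}]' 
python3 c.py w4 cap_top camera station
python3 - <<'E'
from h import *
r.capture("top");r.capture("scene")
for c in("scene","top"):
    for d in r.mark_of("camera",c)[:2]+r.mark_of("station",c)[:2]: print(c,d)
plan([.6225,.0915,.23])
E
```

```text
clock: 5.27
ee_pos: [0.6201, 0.0909, 0.2607]
orientation: [-179.8, 0.4, 24.3]
wrist_force: [-0.5, -0.2, 0.1]
grip_width: 0.0003
grip_force: 0.0
[0.6201 0.0909 0.2607] 5.2667
cap_top [0.5003 0.5773] 0.7 (array([0.6884, 0.1214, 0.3813]), array([-0.3492, -0.168 , -0.9219]))
camera [0.1347 0.4985] 0.88 (array([0.6884, 0.1214, 0.3813]), array([-0.475 ,  0.5305, -0.7021]))
station [0.3522 0.3463] 0.78 (array([0.6884, 0.1214, 0.3813]), array([-0.2015,  0.2282, -0.9525]))
scene {'point': [0.3734, 0.4877], 'confidence': 0.58}
scene {'point': [0.4269, 0.49], 'confidence': 0.27}
scene {'point': [0.3741, 0.4848], 'confidence': 0.69}
scene {'point': [0.3806, 0.7122], 'confidence': 0.66}
dp now-axes [-0.01  0.01  1.2 ] dp goal-axes [-0.01  0.01  1.2 ] rot [0. 0. 0.]
```

View pics/w4.png

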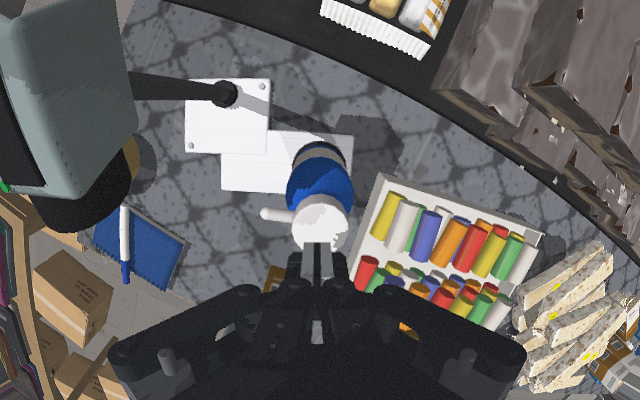

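The fingertips are centred on the cap at (320,225), and the camera head at (70,120) is well clear. Now I'll press gradually.

```bash
python3 -m inch '[{"dp":[0,0,0.5],"rotation":[0,0,0]},{"dp":[0,0,0.4],"rotation":[0,0,0]},{"dp":[0,0,0],"rotation":[0,0,0]},{"dp":[0,0,0],"rotation":[0,0,0]}]' 
python3 -m inch '[{"dp":[0,0,0.1],"rotation":[0,0,0]},{"dp":[0,0,0],"rotation":[0,0,0]},{"dp":[0,0,0],"rotation":[0,0,0]}]' 
python3 -m inch '[{"dp":[0,0,0.1],"rotation":[0,0,0]},{"dp":[0,0,0],"rotation":[0,0,0]},{"dp":[0,0,0],"rotation":[0,0,0]}]' 
python3 -m inch '[{"dp":[0,0,0.1],"rotation":[0,0,0]},{"dp":[0,0,0],"rotation":[0,0,0]},{"dp":[0,0,0],"rotation":[0,0,0]}]' 
```

```text
clock: 6.1
ee_pos: [0.6223, 0.0918, 0.2382]
orientation: [-180.0, 0.0, 24.4]
wrist_force: [0.2, -0.6, 0.5]
grip_width: 0.0002
grip_force: 0.0
clock: 6.35
ee_pos: [0.6227, 0.0918, 0.2358]
orientation: [180.0, -0.0, 24.4]
wrist_force: [0.2, -0.4, 0.0]
grip_width: -0.0002
grip_force: 0.0
clock: 6.6
ee_pos: [0.6224, 0.0918, 0.2322]
orientation: [-180.0, 0.0, 24.4]
wrist_force: [-0.8, 0.1, 0.2]
grip_width: 0.0003
grip_force: 0.0
clock: 6.85
ee_pos: [0.6226, 0.0918, 0.2293]
orientation: [180.0, -0.0, 24.4]
wrist_force: [-0.2, 0.4, 1.8]
grip_width: 0.0001
grip_force: 0.9
```

Contact at about 0.230, as expected.

```bash
python3 -m inch '[{"dp":[0,0,0.1],"rotation":[0,0,0]},{"dp":[0,0,0],"rotation":[0,0,0]},{"dp":[0,0,0],"rotation":[0,0,0]}]' | grep -E 'ee|wrist'
python3 -m inch '[{"dp":[0,0,0.1],"rotation":[0,0,0]},{"dp":[0,0,0],"rotation":[0,0,0]},{"dp":[0,0,0],"rotation":[0,0,0]}]' | grep -E 'ee|wrist'
python3 -m inch '[{"dp":[0,0,0.05],"rotation":[0,0,0]},{"dp":[0,0,0],"rotation":[0,0,0]},{"dp":[0,0,0],"rotation":[0,0,0]}]'| grep -E 'ee|wrist'
python3 -m inch '[{"dp":[0,0,0.03],"rotation":[0,0,0]},{"dp":[0,0,0],"rotation":[0,0,0]},{"dp":[0,0,0],"rotation":[0,0,0]}]'| grep -E 'ee|wrist'
```

```text
ee_pos: [0.6226, 0.0918, 0.2263]
wrist_force: [1.4, -0.3, 2.3]
ee_pos: [0.6226, 0.0918, 0.2233]
wrist_force: [2.8, -0.6, 4.5]
ee_pos: [0.6226, 0.0918, 0.222]
wrist_force: [0.4, -0.3, 6.6]
ee_pos: [0.6227, 0.0918, 0.2219]
wrist_force: [-3.6, -0.0, 15.7]
```

It bottomed at 0.2219 with 15.7 N, so the cap is fully down. I'll lift straight up and meanwhile work out the lens position from all views.

```bash
python3 -m inch '[{"dp":[0,0,-0.4],"rotation":[0,0,0]},{"dp":[0,0,-0.8],"rotation":[0,0,0]},{"dp":[0,0,-1],"rotation":[0,0,0]},{"dp":[0,0,-1],"rotation":[0,0,0]},{"dp":[0,0,-1],"rotation":[0,0,0]}]' >/dev/null
python3 -m inch '[{"dp":[0,0,-1],"rotation":[0,0,0]},{"dp":[0,0,0],"rotation":[0,0,0]},{"dp":[0,0,0],"rotation":[0,0,0]},{"dp":[0,0,0],"rotation":[0,0,0]}]' 85
python3 c.py w5 cap_top camera station
cat > e.py <<'E'
from h import *
import pickle
np.set_printoptions(precision=4,suppress=True)
c={k:pickle.load(open(f"pics/{k}.pkl","rb")) for k in("w3","w4","w5")}
W=lambda k,p:ray("wrist",p,c[k])
lens=[W("w3",(.18,.0993)),W("w4",(.1347,.4985)),ray("top",(.3286,.4575)),ray("scene",(.3767,.486)),ray("scene",(.3741,.4848))]
print("lens",*tri(lens),tri(lens[:2]))
st=[W("w3",(.3267,.1673)),W("w4",(.3522,.3463)),ray("top",(.3756,.5232)),ray("scene",(.3807,.7122))]
print("station",*tri(st),[ (o+d*(0-o[2])/d[2])[:2] for o,d in st])
print("cap",*tri([W("w3",(.4005,.1777)),ray("top",(.4169,.4128)),ray("scene",(.4264,.4902))]))
for k in("w4","w5"):
  im=cv2.imread(f"pics/{k}.png")
  m=(im.min(2)>195).astype(np.uint8)
  cs,_=cv2.findContours(m,cv2.RETR_EXTERNAL,cv2.CHAIN_APPROX_NONE)
  for q in sorted(cs,key=cv2.contourArea)[-6:]:
    print(k,cv2.contourArea(q),cv2.boundingRect(q))
im=cv2.imread("pics/w4.png")[70:200,170:370];cv2.imwrite("pics/z4.png",cv2.resize(im,(800,520),interpolation=cv2.INTER_CUBIC))
E
python3 e.py
```

```text
clock: 8.6
ee_pos: [0.622, 0.0918, 0.3759]
orientation: [-180.0, 0.1, 24.4]
wrist_force: [-0.6, -0.8, 0.1]
grip_width: 0.0485
grip_force: 0.0
[0.622  0.0918 0.3759] 8.6
cap_top [0.4953 0.4567] 0.82 (array([0.6896, 0.1224, 0.4969]), array([-0.2131, -0.0973, -0.9722]))
camera [0.2747 0.4108] 0.59 (array([0.6896, 0.1224, 0.4969]), array([-0.3185,  0.3372, -0.8859]))
station [0.3814 0.3325] 0.76 (array([0.6896, 0.1224, 0.4969]), array([-0.1592,  0.1813, -0.9705]))
lens [0.6063 0.211  0.2655] [np.float64(0.8341017649154768), np.float64(3.2324542824661147), np.float64(3.8110484900261405), np.float64(3.1113451162106855), np.float64(2.0294236593600896)] (array([0.6069, 0.2132, 0.2618]), [np.float64(1.1816774466554167), np.float64(1.1816774466555249)])
station [ 0.6099  0.2153 -0.0023] [np.float64(1.2832526886553897), np.float64(3.3329707204049024), np.float64(5.35610836018314), np.float64(7.710081170890025)] [array([0.6094, 0.2157]), array([0.6077, 0.2128]), array([0.6069, 0.21  ]), array([0.6136, 0.2221])]
cap [0.6234 0.0912 0.2066] [np.float64(1.6712273197541732), np.float64(0.6952472807806169), np.float64(1.4552325284860852)]
w4 478.5 (404, 0, 33, 29)
w4 504.0 (223, 78, 46, 24)
w4 1877.5 (260, 203, 88, 48)
w4 2020.0 (320, 0, 111, 60)
w4 3007.0 (350, 180, 176, 106)
w4 7168.5 (185, 100, 139, 94)
w5 494.5 (188, 342, 34, 45)
w5 603.0 (377, 13, 33, 45)
w5 923.5 (527, 272, 70, 76)
w5 1079.5 (319, 30, 80, 46)
w5 2807.0 (332, 165, 168, 114)
w5 5410.0 (213, 104, 124, 100)
```

View pics/w5.png

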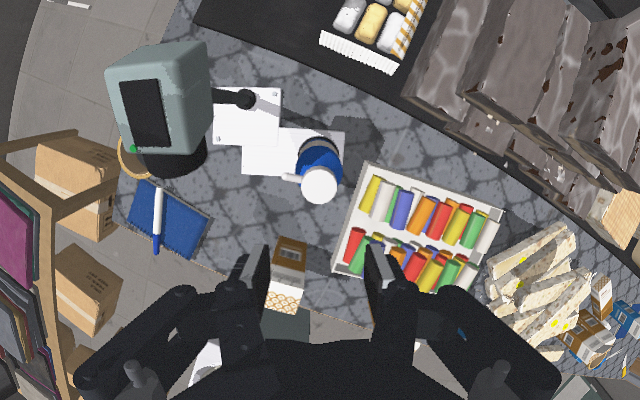

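The cap stands up again at (318,185), bottle upright. I'll get the station yaw from the plate edges seen in w4 and w5.

```bash
cat >> e.py <<'E'
print("---")
def P(k,u,v,z=.008):
    o,d=W(k,((u+.5)/640,(v+.5)/400));return (o+d*(z-o[2])/d[2])[:2]
# subpixel edges: along a guessed segment, find strongest white/dark step across it
def edge(k,a,b):
    im=cv2.cvtColor(cv2.imread(f"pics/{k}.png"),cv2.COLOR_BGR2GRAY).astype(np.float32)
    a=np.array(a,float);b=np.array(b,float);n=np.array([b[1]-a[1],a[0]-b[0]])/np.linalg.norm(b-a)
    s=np.arange(-6,6.01,.25);q=[]
    for t in np.linspace(.08,.92,25):
        pp=(a+t*(b-a))+s[:,None]*n
        g=cv2.remap(im,pp[:,0].astype(np.float32)[None],pp[:,1].astype(np.float32)[None],1)[0]
        gr=np.abs(np.gradient(cv2.GaussianBlur(g[None],(5,1),0)[0]));i=gr.argmax();q.append(pp[i])
    w=np.array([P(k,*x) for x in q],np.float32)
    vx,vy,x0,y0=cv2.fitLine(w,cv2.DIST_HUBER,0,.001,.001).ravel()
    res=np.median(np.abs((w-[x0,y0])@[-vy,vx]))
    print(k,a,b,"yaw mod 90",round(np.degrees(np.arctan2(vy,vx))%90,2),"res mm",round(res*1000,2))
edge("w4",(188,78),(269,80));edge("w4",(186,80),(185,150));edge("w4",(222,189),(290,192));edge("w4",(354,135),(351,175))
edge("w4",(222,153),(221,188));edge("w5",(219,87),(281,89));edge("w5",(216,88),(213,142));edge("w5",(243,174),(295,177));edge("w5",(344,134),(341,162))
tr=lambda l,s:print("psi from cap-lens",np.degrees(np.arctan2(s[1]-l[1],s[0]-l[0]))+104.04)
tr((.6066,.2125),(.6232,.091))
E
python3 e.py | sed -n '/---/,$p'
```

```text
---
w4 [188.  78.] [269.  80.] yaw mod 90 24.05 res mm 1.19
w4 [186.  80.] [185. 150.] yaw mod 90 20.89 res mm 0.11
w4 [222. 189.] [290. 192.] yaw mod 90 20.91 res mm 0.21
w4 [354. 135.] [351. 175.] yaw mod 90 20.0 res mm 0.24
w4 [222. 153.] [221. 188.] yaw mod 90 20.18 res mm 0.09
w5 [219.  87.] [281.  89.] yaw mod 90 25.1 res mm 1.06
w5 [216.  88.] [213. 142.] yaw mod 90 23.33 res mm 0.85
w5 [243. 174.] [295. 177.] yaw mod 90 20.6 res mm 0.42
w5 [344. 134.] [341. 162.] yaw mod 90 10.86 res mm 1.49
psi from cap-lens 21.819896092163944
```

Low-residual edges agree on ψ≈20.7°, so I take the lens at (0.6075,0.2135,0.262). Now to the blue box: turn to its yaw, then shift over it.

```bash
python3 -m inch '[{"dp":[0,0,0],"rotation":[0,0,0.82]},{"dp":[0,0,0],"rotation":[0,0,0.82]},{"dp":[0,0,0],"rotation":[0,0,0.82]},{"dp":[0,0,0],"rotation":[0,0,0.82]},{"dp":[0,0,0],"rotation":[0,0,0.82]}]' 85 >/dev/null
python3 -m inch '[{"dp":[0,0,0],"rotation":[0,0,0]},{"dp":[0,0,0],"rotation":[0,0,0]}]' 
python3 -c "
from h import *
plan([.43,-.287,.29])
plan([.43,-.287,.29],Ro.from_euler('xyz',[180,0,3.8],degrees=True))"
```

```text
clock: 9.38
ee_pos: [0.6223, 0.0918, 0.3763]
orientation: [-180.0, 0.1, 4.0]
wrist_force: [0.2, -0.7, -0.1]
grip_width: 0.0849
grip_force: 0.0
dp now-axes [-7.28 12.15  2.88] dp goal-axes [-7.28 12.15  2.88] rot [0. 0. 0.]
dp now-axes [-7.28 12.15  2.88] dp goal-axes [-7.23 12.17  2.88] rot [-0.    0.01  0.04]
```

```bash
python3 -m inch '[{"dp":[-0.56,0.93,0],"rotation":[0,0,0]},{"dp":[-0.56,0.93,0],"rotation":[0,0,0]},{"dp":[-0.56,0.93,0],"rotation":[0,0,0]},{"dp":[-0.56,0.93,0],"rotation":[0,0,0]},{"dp":[-0.56,0.93,0],"rotation":[0,0,0]}]' 85 >/dev/null
python3 -m inch '[{"dp":[-0.56,0.93,0],"rotation":[0,0,0]},{"dp":[-0.56,0.93,0],"rotation":[0,0,0]},{"dp":[-0.56,0.93,0],"rotation":[0,0,0]},{"dp":[-0.56,0.93,0],"rotation":[0,0,0]},{"dp":[-0.56,0.93,0],"rotation":[0,0,0]}]' >/dev/null
python3 -m inch '[{"dp":[-0.56,0.93,0],"rotation":[0,0,0]},{"dp":[-0.56,0.93,0.5],"rotation":[0,0,0]},{"dp":[-0.56,0.93,1],"rotation":[0,0,0]},{"dp":[0,0,1],"rotation":[0,0,0]},{"dp":[0,0,0],"rotation":[0,0,0]}]' 
python3 -m inch '[{"dp":[0,0,0],"rotation":[0,0,0]},{"dp":[0,0,0],"rotation":[0,0,0]}]' |grep ee
python3 c.py w6 blue_top
python3 - <<'E'
from h import *
import pickle
from d import face
face("wrist","pics/w6.png",pickle.load(open("pics/w6.pkl","rb")),(220,100,420,320),.15)
plan([.430,-.287,.129])
im=cv2.imread("pics/w6.png")
E
```

```text
clock: 10.63
ee_pos: [0.4275, -0.2829, 0.299]
orientation: [-179.7, 0.3, 3.9]
wrist_force: [-0.3, 0.8, -2.0]
grip_width: 0.0847
grip_force: 0.0
ee_pos: [0.4308, -0.2829, 0.305]
[ 0.4308 -0.2829  0.305 ] 10.8
blue_top [0.4997 0.4745] 0.83 (array([ 0.5046, -0.2777,  0.4262]), array([-0.253 , -0.0284, -0.967 ]))
wrist 0.15 ((429.9150390625, -286.9131164550781), (47.91092300415039, 52.43886947631836), 2.87214732170105) px [[291.0, 216.0], [292.0, 166.0], [349.0, 167.0], [348.0, 217.0]]
dp now-axes [-0.06  0.12  5.88] dp goal-axes [-0.06  0.12  5.88] rot [0. 0. 0.]
```

View pics/w6.png

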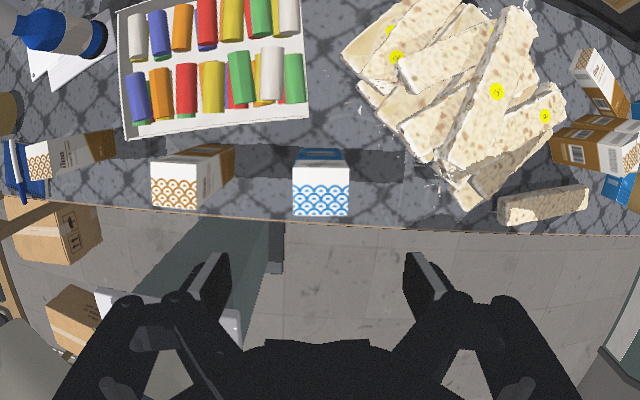

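The blue box top is at (320,190), centred between the fingers, with the centre confirmed at (0.430,-0.287). The brown boxes are well away. Now I'll descend and grip at 28 N.

```bash
python3 -m inch '[{"dp":[-0.03,0.13,0],"rotation":[0,0,0]},{"dp":[0,0,1],"rotation":[0,0,0]},{"dp":[0,0,1],"rotation":[0,0,0]},{"dp":[0,0,1],"rotation":[0,0,0]},{"dp":[0,0,0.8],"rotation":[0,0,0]}]' 85 | grep -E "ee|wrist"
python3 -m inch '[{"dp":[0,0,0.7],"rotation":[0,0,0]},{"dp":[0,0,0.6],"rotation":[0,0,0]},{"dp":[0,0,0.6],"rotation":[0,0,0]},{"dp":[0,0,0.3],"rotation":[0,0,0]},{"dp":[0,0,0],"rotation":[0,0,0]}]' | grep -E "ee|wrist"
python3 -m inch '[{"dp":[0,0,0],"rotation":[0,0,0]},{"dp":[0,0,0],"rotation":[0,0,0]},{"dp":[0,0,0],"rotation":[0,0,0]},{"dp":[0,0,0],"rotation":[0,0,0]},{"dp":[0,0,0],"rotation":[0,0,0]}]' 30 28
python3 -m inch '[{"dp":[0,0,0],"rotation":[0,0,0]},{"dp":[0,0,0],"rotation":[0,0,0]},{"dp":[0,0,0],"rotation":[0,0,0]},{"dp":[0,0,0],"rotation":[0,0,0]},{"dp":[0,0,0],"rotation":[0,0,0]}]'
```

```text
ee_pos: [0.4297, -0.287, 0.1888]
wrist_force: [0.2, 0.6, 0.1]
ee_pos: [0.4293, -0.2868, 0.1226]
wrist_force: [-0.8, -0.1, -0.1]
clock: 12.15
ee_pos: [0.43, -0.2874, 0.1248]
orientation: [179.9, -0.1, 3.9]
wrist_force: [-0.1, 2.9, 5.9]
grip_width: 0.0517
grip_force: 30.4
clock: 12.57
ee_pos: [0.43, -0.2874, 0.1248]
orientation: [179.9, -0.1, 3.9]
wrist_force: [-1.1, 1.3, 7.1]
grip_width: 0.0518
grip_force: 30.4
```

Gripped, with width 51.8 mm (the y size), force 30 N and the TCP 125 mm up the box. Lift, carry over at height, then work out the turn.

```bash
python3 -m inch '[{"dp":[0,0,-0.4],"rotation":[0,0,0]},{"dp":[0,0,-0.8],"rotation":[0,0,0]},{"dp":[0,0,-1],"rotation":[0,0,0]},{"dp":[0,0,-1],"rotation":[0,0,0]},{"dp":[0,0,-1],"rotation":[0,0,0]}]' >/dev/null
python3 -m inch '[{"dp":[0,0,-1],"rotation":[0,0,0]},{"dp":[0,0,-1],"rotation":[0,0,0]},{"dp":[0,0,-1],"rotation":[0,0,0]},{"dp":[0,0,-0.6],"rotation":[0,0,0]},{"dp":[0,0,0],"rotation":[0,0,0]}]'
python3 -m inch '[{"dp":[0.07,-0.4,0],"rotation":[0,0,0]},{"dp":[0.07,-0.8,0],"rotation":[0,0,0]},{"dp":[0.07,-0.95,0],"rotation":[0,0,0]},{"dp":[0.07,-0.95,0],"rotation":[0,0,0]},{"dp":[0.07,-0.95,0],"rotation":[0,0,0]}]' >/dev/null
python3 -m inch '[{"dp":[0.07,-0.95,0],"rotation":[0,0,0]},{"dp":[0.07,-0.95,0],"rotation":[0,0,0]},{"dp":[0.07,-0.95,0],"rotation":[0,0,0]},{"dp":[0.07,-0.95,0],"rotation":[0,0,0]},{"dp":[0.07,-0.95,0],"rotation":[0,0,0]}]' >/dev/null
python3 -m inch '[{"dp":[0.07,-0.95,0],"rotation":[0,0,0]},{"dp":[0.07,-0.95,0],"rotation":[0,0,0]},{"dp":[0.07,-0.95,0],"rotation":[0,0,0]},{"dp":[0.07,-0.95,0],"rotation":[0,0,0]},{"dp":[0.07,-0.95,0],"rotation":[0,0,0]}]' >/dev/null
python3 -m inch '[{"dp":[0.03,-0.6,0],"rotation":[0,0,0]},{"dp":[0,-0.2,0],"rotation":[0,0,0]},{"dp":[0,0,0],"rotation":[0,0,0]},{"dp":[0,0,0],"rotation":[0,0,0]}]'
cat > f.py <<'E'
from h import *
np.set_printoptions(precision=4,suppress=True)
psi=np.radians(20.7);L=np.array([.6075,.2135,.262]);a=.45
xc=np.array([np.cos(a)*np.cos(psi),np.cos(a)*np.sin(psi),np.sin(a)]);zc=np.array([-np.sin(a)*np.cos(psi),-np.sin(a)*np.sin(psi),np.cos(a)])
R=Ro.from_matrix(np.column_stack([xc,-np.cross(zc,xc),-zc]))
T=L-.14*xc+.0498*zc
if __name__=="__main__":
    print("mid",L-.14*xc,"tcp",T,R.as_euler("xyz",degrees=True)); plan(T+.09*zc,R); plan(T,R)
E
python3 f.py
```

```text
clock: 13.4
ee_pos: [0.4304, -0.2879, 0.3624]
orientation: [179.7, -0.3, 3.9]
wrist_force: [0.2, -0.2, -2.6]
grip_width: 0.0518
grip_force: 30.4
clock: 14.98
ee_pos: [0.4319, 0.1443, 0.3571]
orientation: [180.0, 0.1, 3.9]
wrist_force: [0.3, -0.5, -0.9]
grip_width: 0.0519
grip_force: 30.4
mid [0.4896 0.1689 0.2011] tcp [0.4693 0.1613 0.2459] [180.     -25.7831  20.7   ]
dp now-axes [ 0.03 -0.1   1.  ] dp goal-axes [-0.38 -0.09  0.93] rot [ 0.76  5.13 -3.29]
dp now-axes [ 1.29 -0.48  3.7 ] dp goal-axes [-0.38 -0.09  3.93] rot [ 0.76  5.13 -3.29]
```

```bash
python3 -m inch '[{"dp":[0,0,0],"rotation":[0.095,0.64,-0.41]},{"dp":[0,0,0],"rotation":[0.095,0.64,-0.41]},{"dp":[0,0,0],"rotation":[0.095,0.64,-0.41]},{"dp":[0,0,0],"rotation":[0.095,0.64,-0.41]}]' >/dev/null
python3 -m inch '[{"dp":[0,0,0],"rotation":[0.095,0.64,-0.41]},{"dp":[0,0,0],"rotation":[0.095,0.64,-0.41]},{"dp":[0,0,0],"rotation":[0.095,0.64,-0.41]},{"dp":[0,0,0],"rotation":[0.095,0.64,-0.41]}]' >/dev/null
python3 -m inch '[{"dp":[-0.38,-0.09,0],"rotation":[0,0,0]},{"dp":[0,0,0],"rotation":[0,0,0]},{"dp":[0,0,0],"rotation":[0,0,0]}]'; python3 f.py
```

```text
clock: 15.9
ee_pos: [0.4217, 0.1425, 0.3526]
orientation: [-180.0, -25.7, 20.5]
wrist_force: [0.4, 0.5, -1.6]
grip_width: 0.0516
grip_force: 30.4
mid [0.4896 0.1689 0.2011] tcp [0.4693 0.1613 0.2459] [180.     -25.7831  20.7   ]
dp now-axes [-0.01 -0.03  0.94] dp goal-axes [-0.01 -0.02  0.94] rot [ 0.01  0.01 -0.04]
dp now-axes [-0.01 -0.03  3.94] dp goal-axes [-0.01 -0.02  3.94] rot [ 0.01  0.01 -0.04]
```

```bash
python3 -m inch '[{"dp":[0,0,0.6],"rotation":[0,0,0]},{"dp":[0,0,0.8],"rotation":[0,0,0]},{"dp":[0,0,0.8],"rotation":[0,0,0]},{"dp":[0,0,0.8],"rotation":[0,0,0]},{"dp":[0,0,0.6],"rotation":[0,0,0]}]' |grep -E "wrist|ee"
python3 -m inch '[{"dp":[0,-0.02,0.3],"rotation":[0,0,-0.04]},{"dp":[0,0,0.05],"rotation":[0,0,0]},{"dp":[0,0,0],"rotation":[0,0,0]},{"dp":[0,0,0],"rotation":[0,0,0]},{"dp":[0,0,0],"rotation":[0,0,0]}]'; python3 f.py
cat > g.py <<'E'
from f import *
for c in("wrist","top","scene"):
    cal=r.get_calibration(c);save(c,"e_"+c)
    for n in("camera","blue_mid","blue_top","gift_box_blue","station","gift_box_brown_1","cap_top"):
        for d in r.mark_of(n,c)[:2]:
            if d["confidence"]<.35: continue
            o,v=ray(c,d["point"],cal)
            z={"camera":.262,"blue_mid":.2011,"blue_top":.2686,"gift_box_blue":.134,"station":0,"cap_top":.208}.get(n,0)
            print(c,n,np.round(d["point"],3),round(d["confidence"],2),"on expected z:",o+v*(z-o[2])/v[2])
print("expected mid",L-.14*xc,"top",L-.14*xc+.075*zc)
E
python3 g.py
```

```text
ee_pos: [0.4672, 0.16, 0.2541]
wrist_force: [0.1, 0.1, -1.4]
clock: 16.73
ee_pos: [0.4702, 0.1622, 0.2471]
orientation: [179.9, -25.9, 20.8]
wrist_force: [0.5, -0.4, -1.8]
grip_width: 0.0515
grip_force: 30.3
mid [0.4896 0.1689 0.2011] tcp [0.4693 0.1613 0.2459] [180.     -25.7831  20.7   ]
dp now-axes [-0.05  0.02 -2.98] dp goal-axes [-0.05  0.02 -2.98] rot [ 0.01 -0.02  0.02]
dp now-axes [-0.05  0.02  0.02] dp goal-axes [-0.05  0.02  0.02] rot [ 0.01 -0.02  0.02]
wrist blue_top [0.497 0.784] 0.85 on expected z: [0.4601 0.1578 0.2686]
wrist gift_box_blue [0.497 0.491] 0.68 on expected z: [0.5249 0.1819 0.134 ]
wrist station [0.497 0.362] 0.63 on expected z: [0.6122 0.2142 0.    ]
wrist station [0.753 0.25 ] 0.47 on expected z: [0.7819 0.0045 0.    ]
wrist cap_top [0.75  0.248] 0.88 on expected z: [0.6217 0.0933 0.208 ]
top camera [0.327 0.449] 0.87 on expected z: [0.6131 0.2143 0.262 ]
top blue_mid [0.393 0.579] 0.6 on expected z: [0.489  0.1726 0.2011]
top blue_top [0.399 0.594] 0.9 on expected z: [0.4588 0.1595 0.2686]
top gift_box_blue [0.388 0.564] 0.76 on expected z: [0.5211 0.1
[... 263 characters left out ...]
on expected z: [0.6167 0.2035 0.262 ]
scene blue_mid [0.45  0.578] 0.93 on expected z: [0.487  0.178  0.2011]
scene blue_top [0.476 0.514] 0.69 on expected z: [0.4572 0.1543 0.2686]
scene gift_box_blue [0.437 0.63 ] 0.57 on expected z: [0.5118 0.1829 0.134 ]
scene station [0.382 0.712] 0.75 on expected z: [0.6126 0.2208 0.    ]
scene station [0.45  0.578] 0.74 on expected z: [ 0.7047 -0.0371  0.    ]
scene gift_box_brown_1 [0.521 0.709] 0.82 on expected z: [0.4392 0.0646 0.    ]
scene gift_box_brown_1 [0.595 0.623] 0.66 on expected z: [ 0.429  -0.1489  0.    ]
scene cap_top [0.426 0.487] 0.69 on expected z: [0.6282 0.0883 0.208 ]
expected mid [0.4896 0.1689 0.2011] top [0.4591 0.1574 0.2686]
```

The box is within about 2 mm of where it belongs, judging by independent views. The refined station estimate, about 2 mm further in x, is already covered by the small residual. The brown boxes and cap are unchanged. Settle and hand in.

```bash
python3 -m inch '[{"dp":[0,0,0],"rotation":[0,0,0]},{"dp":[0,0,0],"rotation":[0,0,0]},{"dp":[0,0,0],"rotation":[0,0,0]},{"dp":[0,0,0],"rotation":[0,0,0]},{"dp":[0,0,0],"rotation":[0,0,0]}]'; python3 -c "
from station import r
print(abs(r.state()['qvel']).max());print(r.hand_in())"
```

```text
clock: 18.35
ee_pos: [0.47, 0.1623, 0.246]
orientation: [180.0, -25.8, 20.8]
wrist_force: [-1.4, -0.3, -1.9]
grip_width: 0.0516
grip_force: 30.3
0.12140026138011428
the job is handed in; nothing more can be done
None
```

I pressed the nozzle cap fully down (15.7 N at the stop) and it sprang back; the blue box is held still in front of the camera within about 2 mm of my measured target, and the job was handed in at about 18 s with no verdict returned.

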